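Test the bench's emergency stop and restart

TASK

Test the emergency stop of the bench power box and bring the bench back on. Press the big mushroom button down until it latches and stays in, then twist it clockwise (seen from above) so that it springs fully out again; turn it by pushing one side of the raised bar on its head with a fingertip, without pinching the bar between the fingers. Then press the flat round push button on the same box right down, let it come up, and leave the box and everything else on the bench where they are.

Things in the scene. Friction and masses are not known exactly. Their poses are not given: they have to be found in the camera images.
- power_box: Bench power box: light-grey steel case, 170 mm deep (x), 240 mm wide (y), top panel 72 mm above the bench, about 6 kg, standing loose on rubber feet. Origin: centre of its underside; x to its rear (vent slots), y to its left, z up. On its top panel are the mushroom button (axis at x = 0, y = +55 mm) and the flat push button (axis at x = -20 mm, y = -65 mm)
- mushroom: Head of the mushroom button: 60 mm dome in a low collar (76 mm outside, rim 12 mm over the panel), with a raised bar across it: 50 mm long, 12 mm thick, 15 mm above the crown; bar top 42 mm over the panel when out. Origin: on the axis, at panel height when out, sinks with the head. y along the bar, x across it, z up, turning with the head; at rest the axes are parallel to the box's
- stop_top (a point): Centre of the top of the raised bar, on the mushroom's axis; moves down with it
- stop_push (a joint): How far the mushroom is pressed in, m: 0 out, 0.007 hard stop. About 4 N starts it and about 10 N carries it past the click (some 20 N when pushed fast); press it to the stop. Let go, it stays latched at about 0.0047; released by the twist it springs back to 0
- stop_turn (a joint): Twist of the mushroom's head, rad, growing clockwise seen from above: 0 at rest, end stop 1.0. Turning it while latched takes 0.02 to 0.05 N m; the latch lets go at about 0.65 rad. A spring turns the head back to 0 when it is no longer pushed
- bar_back: Flank of the raised bar on the mushroom's +x side (the side facing the box's rear at rest); 49 mm long, 18 mm high, its upper edge 2.5 mm below the bar's top. Origin: the same as the mushroom's
- bar_front: Flank of the raised bar on the mushroom's -x side (the side facing the robot at rest); as bar_back. Origin: the same as the mushroom's
- on_top (a point): Centre of the top of the flat round push button (26 mm diameter, in a 36 mm metal bezel), 13 mm above the panel (85 mm above the bench) when up; moves down with it
- on_button (a joint): How far the flat push button is pressed, m: 0 up, 0.006 right down; about 5 N presses it right down; it springs back up when let go
- heatsink: Small finned aluminium heatsink, 36 x 36 x 22 mm, lying loose on the power box's rear right part. Origin: centre of its underside
- solder_reel: Reel of solder standing on its flange behind the power box, 54 mm diameter, 46 mm high. Origin: centre of its underside
- board: Computer main board on brass standoffs, 170 x 170 mm, up to 40 mm high, on the other half of the bench. Origin: centre of its underside
- screwdriver: Screwdriver, 170 mm long, 26 mm thick handle, lying in front of the main board. Origin: under its middle
- multimeter: Hand multimeter lying on its back, 165 x 80 x 40 mm, at the right. Origin: centre of its underside
- parts_tray: Divided component tray, 100 x 160 x 30 mm, at the left. Origin: centre of its underside
- flux_bottle: Small bottle with black cap, 44 mm diameter, 95 mm high, at the far right. Origin: centre of its underside

How it is judged:
By the outcome, as a careful person would: the job done as asked, in the order asked, and still so for the second after the job is handed in, with the robot touching nothing.
It also fails if it takes over 45 s, if anything falls off the work surface, if the arm or the gripper's body presses on something with over 40 N, if the wrist force passes 120 N, or if a joint passes its speed limit or range.

ROBOT

A 6-joint arm with a two-finger parallel gripper is mounted at the origin on the work surface. World frame = base frame: x ahead of the robot, y to its left, z up, the work surface at z = 0. Lengths are in m, angles in degrees, forces in N, time in s.
With the tool pointing down it reaches from about 0.325 to 0.85 m from the base axis. Payload 15.5 kg.
Tool frame: the origin (TCP) lies midway between the tips of the shut fingers; the grasp point (between the pads) lies 19 mm behind it; y points along the fingers, x is the direction in which the jaws open and shut, and the axes are right-handed (so a half turn about y gives the same grasp; the last joint's range is limited). The gripper opens to 91 mm and grips with 3 to 60 N. Pads are 32 mm wide; open, the fingers measure 118 mm over their backs; the gripper's body (76 mm by 178 mm) begins 60 mm behind the grasp point.
Start: joints at [59.387, 28.281, 77.091, -0, 74.628, -5.472], TCP at [0.266, 0.566, 0.214] pointing down, gripper open.
Joint ranges: [-166.48, 166.48], [-47.26, 123.95], [12.59, 153.08], [-70.14, 250.14], [6.76, 159.57], [-176.63, 176.63]. Speed limits (degrees/s): [108.29, 108.29, 147.25, 172.46, 172.46, 172.46].

INTERFACE

Orientations are given as a 3x3 rotation matrix whose columns are the frame's x, y, z axes.
In Python, from bench import ctrl gives the robot as it stands. The module is installed in compiled form; this text tells all that it offers. Calls block until the motion is done:
- ctrl.goto(position, orientation): joint-space move of the TCP to a pose.
- ctrl.move_l(position, vel=0.15, ori=None, contact_N=None): straight line of the TCP; ori=None keeps the orientation; vel is the mean speed in m/s. With contact_N (N) it stops when the force on the tool has changed by that much, and returns True; else False.
- ctrl.movej(angles): joint-space move.
- ctrl.command_gripper(opening): opening from 0.0 (shut) to 1.0 (fully open); the grip force is fixed at half the most; returns when the fingers have stopped.
- ctrl.sleep(seconds).
- ctrl.ik(position, orientation): joint angles nearest the present ones, or None.
- ctrl.read_camera(name): name is "side" or "top"; returns the picture (400x640x3 uint8, blue, green, red); there is no depth.
- ctrl.camera_params(name): a dict with "fx", "fy", "cx", "cy" (pixels), "D" ([k1, k2, p1, p2, k3] as OpenCV has them; the pictures are not rectified), "pose" (4x4, takes a point from camera to world coordinates). Camera axes: x right, y up, looking along -z (the intrinsics and any distortion apply to the point x, -y, -z); pixel columns grow to the right and rows downward; lengths in m; the calibration is good to about 2 mm. A picture is of the moment at which its call begins. camera_params takes no time and is no camera call.
A pose or a line that the arm cannot do raises ctrl.MotionError and nothing moves.
- ctrl.sign_off(): hands the job in, once; it reports no verdict.
Readings, each from a call of its own:
- ctrl.current_t(): time.
- ctrl.current_q(): joint angles.
- ctrl.current_dq(): joint speeds.
- ctrl.current_effort(): joint torques, N m.
- ctrl.current_tool_pos(): TCP position.
- ctrl.current_eef_rot(): TCP orientation.
- ctrl.current_contact_force(): force on the tool from outside, world axes, zero at the start.
- ctrl.current_wrist_torque(): the same for the moment, N m.
- ctrl.current_grip_width(): opening from 0.0 (shut) to 1.0 (fully open).
Only numpy, scipy, OpenCV 4.12 (cv2) and the standard library are available. Lean on these libraries where they do the work, as an engineer would, in place of code of your own. Each camera call takes 0.05 s, during which the arm holds its last target. There are 200 camera calls.

## Working session

There is one attempt and no reset: what is moved stays moved. The work goes in short steps, each a Python script; the robot and the scene stay as the last script left them, time stands still between calls to the robot, and variables do not carry over. Pictures are saved under pics/ and viewed, about 8 in all and at most 12, crops included, and the job is handed in when it is done.

```bash
mkdir -p pics; python3 - <<'E'
from bench import ctrl
import cv2,numpy as np
np.set_printoptions(precision=4,suppress=True)
for n in("side","top"):
    cv2.imwrite(f"pics/{n}0.png",ctrl.read_camera(n)); p=ctrl.camera_params(n); print(n,p)
print(ctrl.current_t(),ctrl.current_eef_rot())
E
```

```text
side {'fx': 501.0006614976739, 'fy': 501.0006614976739, 'cx': 324.9212151959316, 'cy': 205.2354623761741, 'D': array([0.039, 0.   , 0.   , 0.   , 0.   ]), 'pose': array([[ 0.9805,  0.1365, -0.1412,  0.3787],
       [-0.1959,  0.6264, -0.7545, -0.9985],
       [-0.0145,  0.7675,  0.6409,  0.9424],
       [ 0.    ,  0.    ,  0.    ,  1.    ]])}
top {'fx': 488.1956643379541, 'fy': 488.1956643379541, 'cx': 306.2404640835508, 'cy': 197.30867091096553, 'D': array([0.0288, 0.    , 0.    , 0.    , 0.    ]), 'pose': array([[ 0.0127,  0.9898, -0.1417,  0.3556],
       [-0.9999,  0.0124, -0.0031,  0.0038],
       [-0.0013,  0.1418,  0.9899,  1.5568],
       [ 0.    ,  0.    ,  0.    ,  1.    ]])}
0.1 [[ 0.4248 -0.0005 -0.9053]
 [ 0.9053 -0.001   0.4248]
 [-0.0011 -1.      0.0001]]
```

View pics/top0.png

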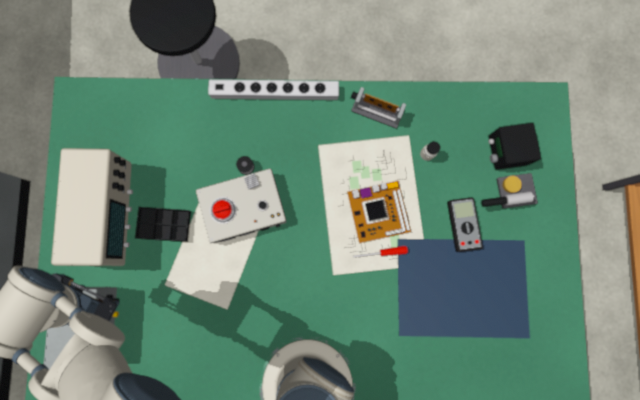

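View pics/side0.png

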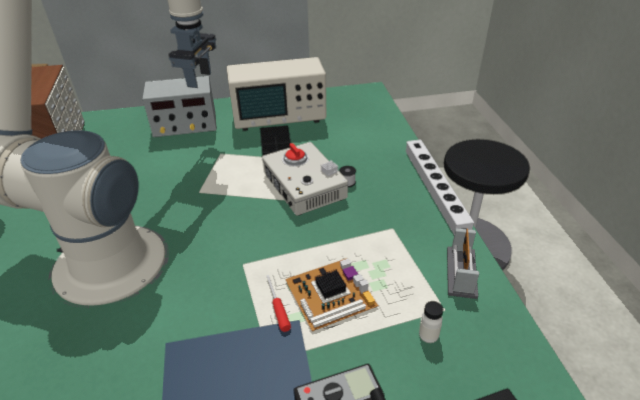

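Top view: the box is around (240,205), with the mushroom at about (222,209) and the flat button at about (263,205). Side view: the mushroom is at about (295,155) and the flat button at about (307,180). I'll enlarge both.

```bash
python3 - <<'E'
import cv2,numpy as np
a=cv2.imread("pics/top0.png")[160:250,185:295]; b=cv2.imread("pics/side0.png")[135:215,255:365]
cv2.imwrite("pics/crop0.png",np.vstack([cv2.resize(i,None,fx=s,fy=s,interpolation=cv2.INTER_CUBIC)[:, :385] if 0 else cv2.resize(i,None,fx=s,fy=s,interpolation=cv2.INTER_CUBIC) for i,s in((a,3.5),(b,3.5))]))
E
```

```text
(no output)
```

View pics/crop0.png

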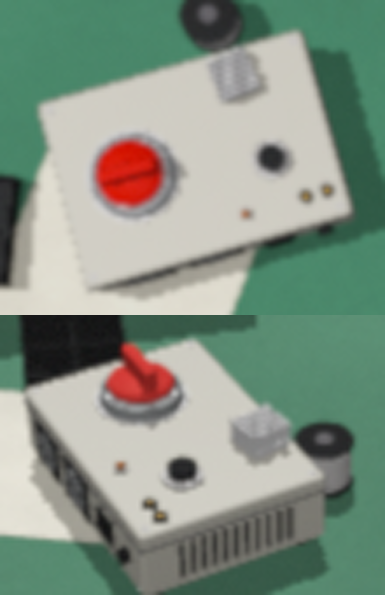

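```bash
cat >h.py <<'E'
import cv2,numpy as np
from bench import ctrl
np.set_printoptions(precision=4,suppress=True)
def proj(n,P):
    p=ctrl.camera_params(n); T=np.linalg.inv(p["pose"]); c=np.atleast_2d(P)@T[:3,:3].T+T[:3,3]
    K=np.array([[p["fx"],0,p["cx"]],[0,p["fy"],p["cy"]],[0,0,1]])
    return cv2.projectPoints((c*[1,-1,-1]).reshape(-1,1,3),np.zeros(3),np.zeros(3),K,np.array(p["D"]))[0].reshape(-1,2)
def b2w(f,L):
    c,s=np.cos(f[2]),np.sin(f[2]); return np.atleast_2d(L)@np.array([[c,-s,0],[s,c,0],[0,0,1]]).T+[f[0],f[1],0]
def ori(a):  # tool down, tool x at world angle a
    x=np.array([np.cos(a),np.sin(a),0]); y=np.array([0,0,-1.]); return np.column_stack([x,y,np.cross(x,y)])
E
python3 - <<'E'
from h import *
from scipy.optimize import least_squares
C=[[.085,.12,.072],[.085,-.12,.072],[-.085,-.12,.072],[-.085,.12,.072],[-.02,-.065,.085],[0,.055,.084]]
top=np.array([[40,105],[300,30],[352,213],[90,290],[271,157],[134,175]])/3.5+[185,160]
side=(np.array([[197,340],[323,480],[143,545],[28,393],[182,466],[141,396]])-[0,315])/3.5+[255,135]
def r(f,cams=("top","side")):
    return np.concatenate([(proj(n,b2w(f,C))-m).ravel() for n,m in(("top",top),("side",side)) if n in cams])
for cams in(("top",),("side",),("top","side")):
    s=least_squares(r,[.5,.2,.28],args=(cams,),loss="soft_l1"); print(cams,s.x,np.rad2deg(s.x[2])); print(r(s.x,cams).reshape(-1,2))
f=s.x; np.save("f.npy",f)
print(b2w(f,[[0,.055,.114],[-.02,-.065,.085]]))
for k in(0,np.pi):
  for p,a in(([0,.055,.15],0),([-.035,.077,.103],0),([-.02,.09,.103],-.85),([-.02,-.065,.085],0)):
    print(k,ctrl.ik(b2w(f,[p])[0],ori(f[2]+k+a)))
E
```

```text
('top',) [0.5409 0.2081 0.2999] 17.183841280250594
[[-0.4711 -0.0166]
 [ 0.3469 -0.2676]
 [ 0.7288 -0.11  ]
 [-0.5705  0.3031]
 [ 0.3603  0.1533]
 [-0.3443 -0.0945]]
('side',) [0.5417 0.2029 0.2903] 16.63021381459582
[[-0.1179  0.225 ]
 [ 1.5566  0.1003]
 [-0.6855 -0.2679]
 [-1.2982 -0.2066]
 [ 0.305   1.0698]
 [ 0.3305 -1.4445]]
('top', 'side') [0.5414 0.2068 0.2958] 16.950718921805972
[[ 0.0361 -0.3351]
 [ 0.9279 -0.285 ]
 [ 1.1007 -0.0644]
 [-0.2781  0.0385]
 [ 0.7976  0.1044]
 [ 0.0789 -0.3045]
 [-0.6963 -0.426 ]
 [ 1.2398 -0.8439]
 [-0.7332 -1.1075]
 [-1.6857 -0.7585]
 [ 0.0819  0.267 ]
 [-0.073  -2.1141]]
[[0.5253 0.2594 0.114 ]
 [0.5412 0.1388 0.085 ]]
0 [20.4398 29.0749 87.131  -0.     63.794   3.489 ]
0 [22.9451 30.4873 94.0894 -0.     55.4233  5.9944]
0 [24.0886 31.6182 91.5844 -0.     56.7974 55.8393]
0 [ 8.2581 32.1585 94.5222 -0.     53.3193 -8.6926]
3.141592653589793 [  20.4398   29.0749   87.131    -0.       63.794  -176.511 ]
3.141592653589793 [  22.9451   30.4873   94.0894   -0.       55.4233 -174.0056]
3.141592653589793 [  24.0886   31.6182   91.5844   -0.       56.7974 -124.1607]
3.141592653589793 [  8.2581  32.1585  94.5222  -0.      53.3193 171.3074]
```

Both views agree to within about 5 mm and the residuals are around 1 px. Next I press the mushroom with shut fingers.

```bash
python3 - <<'E'
from h import *
f=np.load("f.npy"); p=b2w(f,[[0,.055,.145]])[0]
ctrl.command_gripper(0.0)
ctrl.goto(p,ori(f[2])); print(ctrl.current_t(),ctrl.current_tool_pos(),ctrl.current_contact_force())
p[2]=.122; ctrl.move_l(p,.08)
q=p.copy(); q[2]=.100
h=ctrl.move_l(q,.012,contact_N=25); print(h,ctrl.current_tool_pos(),ctrl.current_contact_force(),ctrl.current_wrist_torque())
p[2]=.106
ctrl.move_l([*p[:2],.116],.05); ctrl.sleep(.3); print(ctrl.current_contact_force())
print(ctrl.move_l(p,.01,contact_N=2), ctrl.current_tool_pos(),ctrl.current_contact_force())
ctrl.move_l([*p[:2],.13],.08); print(ctrl.current_t())
E
```

```text
2.975 [0.5251 0.2603 0.1452] [ 0.7232 -1.0066  0.1902]
True [0.5254 0.2594 0.1072] [-2.2908 -1.9971 12.2132] [-0.2102  0.5506  0.0061]
[-0.6111  0.1698  0.7174]
True [0.5253 0.2594 0.109 ] [ 0.849  -0.7412  3.7092]
6.4
```

Latched: the stop was met at z=0.107 and a light re-touch found the top at 0.109. Now the one-sided twist.

```bash
python3 - <<'E'
from h import *
f=np.load("f.npy"); M=b2w(f,[[0,.055,0]])[0]; Z=.1025
def P(th,x,y,z=Z): return b2w([M[0],M[1],f[2]-th],[[x,y,z]])[0]
ctrl.move_l(P(0,-.040,.021,.13),.12); ctrl.move_l(P(0,-.040,.021),.08); ctrl.sleep(.2)
h=ctrl.move_l(P(0,-.010,.021),.015,contact_N=3)
t=ctrl.current_tool_pos(); c,s=np.cos(f[2]),np.sin(f[2]); d=t-M
x0=c*d[0]+s*d[1]; print(h,"local",x0,-s*d[0]+c*d[1],t[2],ctrl.current_contact_force(),ctrl.current_t())
np.save("x0.npy",x0)
if h and -.024<x0<-.013:
    for th in(.2,.4,.55,.7,.82):
        ctrl.move_l(P(th,x0,.021),.03,ori=ori(f[2]-th)); print(th,ctrl.current_contact_force(),ctrl.current_wrist_torque())
    cv2.imwrite("pics/tw.png",np.vstack([cv2.resize(ctrl.read_camera(n)[a:a+80,b:b+110],None,fx=3.5,fy=3.5,interpolation=2) for n,a,b in(("side",135,255),)]))
print(ctrl.current_t())
E
```

```text
True local -0.012532816832394527 0.020991949123961896 0.1020374721347472 [-0.9447  0.3723  2.6526] 9.3083
9.3083
```

```bash
python3 - <<'E'
from h import *
print(ctrl.current_tool_pos(),[ctrl.current_contact_force() for _ in range(3)],ctrl.current_wrist_torque())
i=[cv2.resize(ctrl.read_camera(n)[a:a+60,b:b+90],None,fx=6,fy=6,interpolation=2) for n,a,b in(("side",125,255),("top",170,190))]
cv2.imwrite("pics/c1.png",cv2.resize(np.vstack(i),None,fx=.8,fy=.8))
E
```

```text
[0.5072 0.2758 0.102 ] [array([-0.9447,  0.3723,  2.6526]), array([-0.9447,  0.3723,  2.6526]), array([-0.9447,  0.3723,  2.6526])] [-0.1021  0.1911  0.0086]
```

View pics/c1.png

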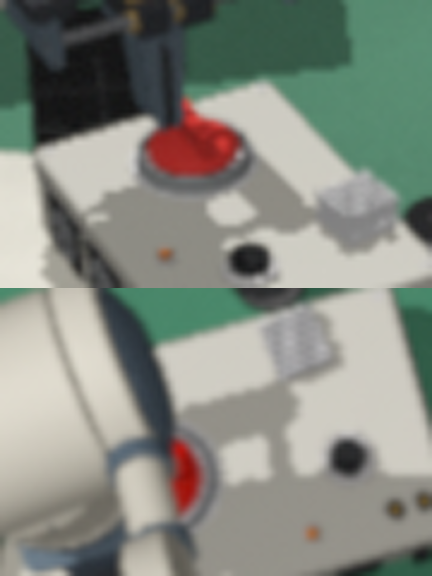

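```bash
python3 - <<'E'
from h import *
f=np.load("f.npy"); M=b2w(f,[[0,.055,0]])[0]
for n,o in(("side",(255,125)),):
  print("rest crop0",((proj(n,b2w([M[0],M[1],f[2]],[[0,.025,.114],[0,-.025,.114]]))-[255,135])*3.5+[0,315]).ravel())
  for th in(0,.2,.4,.6,-.4): print(th,((proj(n,b2w([M[0],M[1],f[2]-th],[[0,.025,.1093],[0,-.025,.1093],[0,0,.095]]))-o)*4.8).ravel())
  print("tcp",(proj(n,ctrl.current_tool_pos())-o)*4.8)
a=cv2.imread("pics/side0.png")[125:175,265:335]; b=ctrl.read_camera("side")[125:175,265:335]
cv2.imwrite("pics/c2.png",np.vstack([cv2.resize(i,None,fx=5.8,fy=5.8,interpolation=0) for i in(a,b)]))
E
```

```text
rest crop0 [126.3837 345.516  151.6738 373.6985]
0 [173.7599  96.1511 208.3818 134.864  192.0949 134.3994]
0.2 [181.2023  94.4055 200.7899 136.6905 192.0949 134.3994]
0.4 [189.0149  93.4844 192.7867 137.6555 192.0949 134.3994]
0.6 [196.8975  93.4221 184.7027 137.7177 192.0949 134.3994]
-0.4 [161.1156 101.8272 221.1181 128.9699 192.0949 134.3994]
tcp [[159.218  114.4718]]
```

View pics/c2.png

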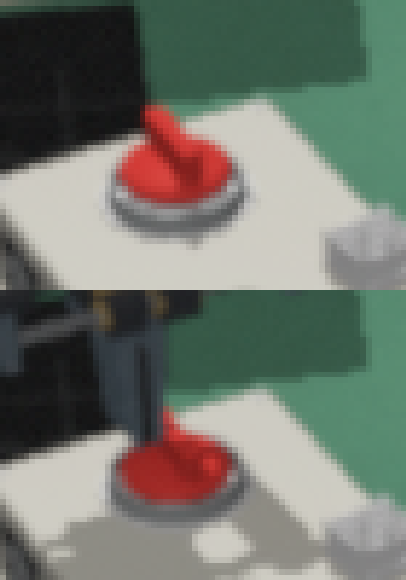

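The turning force of 1–2 N never reached my 3 N threshold, so the head turned some way before the stop. The box corner and heatsink have not moved. I'll back off and sweep an arc about the mushroom's axis, with a force guard for the end stop.

```bash
python3 - <<'E'
from h import *
f=np.load("f.npy"); M=b2w(f,[[0,.055,0]])[0]; Z=.1025
def P(th,x,y,z=Z): return b2w([M[0],M[1],f[2]-th],[[x,y,z]])[0]
def rep(k,h): print(k,h,ctrl.current_contact_force(),ctrl.current_wrist_torque(),ctrl.current_tool_pos(),round(ctrl.current_t(),2))
ctrl.move_l(P(0,-.030,.021),.05); ctrl.sleep(.1); rep("back",0)
ctrl.move_l(P(0,-.0175,.021),.03); rep("touch",0)
for th in(.3,.6,.8,.95):
    h=ctrl.move_l(P(th,-.0175,.021),.03,ori=ori(f[2]-th),contact_N=8); rep(th,h)
    if h: break
im=[cv2.resize(ctrl.read_camera("side")[125:175,265:335],None,fx=8,fy=8,interpolation=2)]
cv2.imwrite("pics/c3.png",im[0])
E
```

```text
back 0 [-0.1575 -0.6462 -0.6329] [-0.0871  0.0253 -0.0073] [0.4908 0.2708 0.1026] 10.06
touch 0 [-0.8777  1.0595 -0.3467] [-0.0641  0.0328 -0.0053] [0.5025 0.2743 0.1024] 10.62
0.3 False [-0.9014 -0.3626  0.1442] [-0.1898  0.2709  0.0596] [0.5076 0.2803 0.1024] 11.07
0.6 False [-1.3645  1.9341 -0.2403] [0.32   0.424  0.0227] [0.5146 0.2847 0.1025] 11.53
0.8 False [-2.1712  3.5675  5.5331] [0.6107 0.2962 0.0332] [0.5203 0.2864 0.1028] 11.88
0.95 False [-1.9542  4.7656  5.4688] [0.8289 0.2753 0.0477] [0.5242 0.2868 0.1027] 12.18
```

View pics/c3.png

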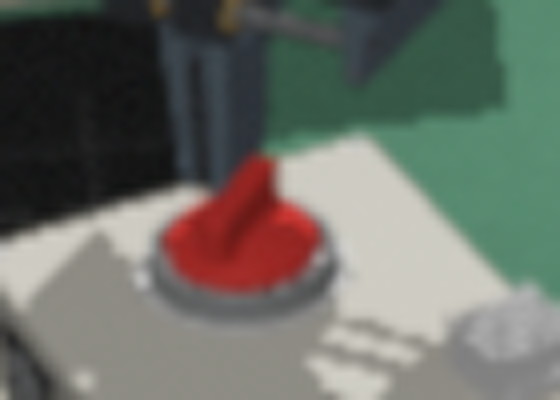

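The bar is turned about 0.9 rad clockwise, and the jump in Fz at 0.8 rad suggests the latch let go. I'll ease back, clear the bar and probe the height lightly.

```bash
python3 - <<'E'
from h import *
f=np.load("f.npy"); M=b2w(f,[[0,.055,0]])[0]; Z=.1027
def P(th,x,y,z=Z): return b2w([M[0],M[1],f[2]-th],[[x,y,z]])[0]
ctrl.move_l(P(.5,-.022,.021),.06,ori=ori(f[2]-.5))
ctrl.move_l(P(0,-.030,.021),.06,ori=ori(f[2])); ctrl.move_l(P(0,-.045,.021),.1)
ctrl.sleep(.1); print(ctrl.current_contact_force())
ctrl.move_l(P(0,-.045,.021,.135),.1); ctrl.move_l(P(0,0,0,.135),.12);ctrl.move_l(P(0,0,0,.119),.06); ctrl.sleep(.2)
print(ctrl.current_contact_force(),ctrl.current_tool_pos())
h=ctrl.move_l(P(0,0,0,.1125),.008,contact_N=2); print(h,ctrl.current_tool_pos(),ctrl.current_contact_force())
ctrl.move_l(P(0,0,0,.135),.1); print(ctrl.current_t())
E
```

```text
[ 0.1943 -0.065  -1.1101]
[0.3454 1.2498 0.037 ] [0.5255 0.2595 0.1192]
True [0.5253 0.2594 0.1136] [1.2936 0.1099 4.6918]
16.5333
```

The top is back at z≈0.114, so the head is fully out. Now the flat button.

```bash
python3 - <<'E'
from h import *
f=np.load("f.npy"); 
def P(z): return b2w(f,[[-.02,-.065,z]])[0]
ctrl.goto(P(.135),ori(f[2])); ctrl.move_l(P(.093),.08); ctrl.sleep(.2)
print(ctrl.current_contact_force())
h=ctrl.move_l(P(.070),.012,contact_N=18); print(h,ctrl.current_tool_pos(),ctrl.current_contact_force()); ctrl.sleep(.2);print(ctrl.current_tool_pos(),ctrl.current_contact_force())
ctrl.move_l(P(.095),.05); ctrl.sleep(.2); print(ctrl.current_contact_force())
h=ctrl.move_l(P(.081),.01,contact_N=2); print("reprobe",h,ctrl.current_tool_pos())
ctrl.move_l(P(.16),.12); print(ctrl.current_t())
E
```

```text
[-0.4264  0.7547  0.0452]
True [0.5412 0.1388 0.0791] [-3.1864 -0.191  14.5297]
[0.5412 0.1388 0.0791] [-2.6611  0.0062 14.0904]
[1.1497 0.3769 1.2455]
reprobe True [0.5411 0.1388 0.0834]
21.875
```

```bash
python3 - <<'E'
from h import *
ctrl.goto([.35,.0,.30],ori(0)); ctrl.sleep(.3)
a,b=ctrl.read_camera("side"),ctrl.read_camera("top")
A,B=cv2.imread("pics/side0.png"),cv2.imread("pics/top0.png")
R=lambda i:cv2.resize(i,None,fx=3.5,fy=3.5,interpolation=2)
cv2.imwrite("pics/end.png",np.vstack([np.hstack([R(A[130:215,255:365]),R(a[130:215,255:365])]),np.hstack([R(B[165:245,185:295]),R(b[165:245,185:295])])]))
print(ctrl.current_t(),ctrl.current_tool_pos())
E
```

```text
23.3417 [0.3502 0.0001 0.2998]
```

View pics/end.png

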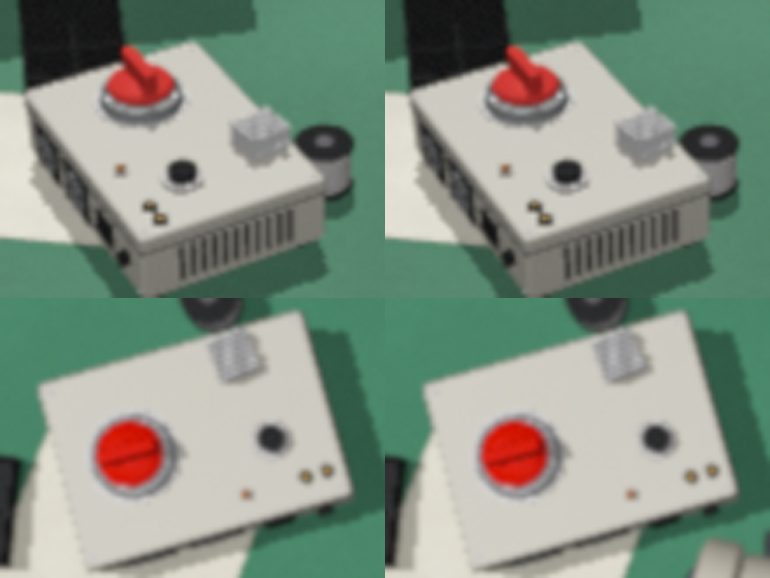

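Before and after look the same: mushroom out with its bar back at rest, flat button up, box and heatsink unmoved.

```bash
python3 -c "
from bench import ctrl
ctrl.sign_off(); print(ctrl.current_t())"
```

```text
the job is handed in; nothing more can be done
the job is handed in; nothing more can be done
```

The emergency stop test is done in the order asked and handed in, at about 23 s of the 45 s allowed.

- **Press:** I pressed the mushroom to its stop (tip at z = 0.107 m). A light re-touch then found the bar top at 0.109 m, so it had latched.
- **Twist:** I turned it clockwise about 0.9 rad by pushing only the front flank of the bar with the shut fingertips. A light probe afterwards found the bar top at 0.1136 m (0.114 m when fully out), so it had sprung out.
- **Flat button:** I pressed it to its stop at 0.079 m, about 6 mm of travel. A re-probe touched at 0.0834 m, 1.6 mm below the 0.085 m "up" height. I put that gap down to the probe pressing it slightly, and the final picture shows the button up.
- **Bench:** The last pictures of the box area match the first ones: bar back at rest, box, heatsink and reel not visibly moved. I did not compare the rest of the bench, but the arm went nowhere near it.

**One step went wrong:** my first sideways touch did not stop where planned. The head turns with only 1–2 N, below my 3 N threshold, so it had probably turned partway before the move stopped. I backed off and redid the twist as a guarded arc. It had no visible effect on the box.

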